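Push the open beer tap shut

ROBOT

A 6-joint arm with a two-finger parallel gripper is mounted at the origin on the work surface. World frame = base frame: x ahead of the robot, y to its left, z up, the work surface at z = 0. Lengths are in mm, angles in rad, forces in N, time in s.
With the tool pointing down it reaches from about 425 to 1125 mm from the base axis. Payload 14.9 kg.
Tool frame: the origin (TCP) lies at the very end of the fingers, on their centre line; the grasp point (between the pads) lies grip_point_offset behind it (grip_point_offset is the distance from the TCP to the grasp point, in mm); z points along the fingers, y is the direction in which the jaws open and shut (so a half turn about z gives the same grasp; the last joint's range is limited). The gripper opens to 91 mm and grips with 3 to 60 N. Pads are 32 mm wide; open, the fingers measure 118 mm over their backs; the gripper's body (76 mm by 178 mm) begins 60 mm behind the grasp point.
Start: joints at [-1.292, 0.379, 1.734, -0, 1.028, -0.033], TCP at [214.736, -666.263, 213.932] pointing down, gripper open.
Joint ranges: [-2.77, 2.77], [-0.74, 2.19], [0, 2.66], [-1.06, 4.2], [0.31, 2.87], [-3.08, 3.08]. Speed limits (rad/s): [1.89, 1.89, 2.39, 3.14, 3.14, 3.14].

INTERFACE

Orientations are given as a unit quaternion [w, x, y, z].
In Python, from rig import get_obs, snapshot, camera_params, finish_job, grip_point_offset gives the robot as it stands. The module is installed in compiled form; this text tells all that it offers.
- The arm moves only by the tool jog_arm, never from a script. Its argument "steps" is one flat list of numbers, 4 for each row, row after row: the shift along the tool's x, y, z in m, then the turn about the tool's z in degrees. In form: [x, y, z, twist, x, y, z, twist, ...]. A call has 1 to 12 rows; each row shifts and turns the pose as measured when the row begins, along the tool's axes as they then stand; what a row does not reach is not made up. A row lasts 1/8 s, in which the tool goes at most 62.5 mm and 10.7 degrees, less where a joint would pass 70% of its speed; a pose out of reach is approached as far as the arm can. A call with a gripper value outside its range is refused whole. "jaw" is the closure, from 0 (fully open) to 1 (shut), set as the call begins (left out, the last holds). The fingers move at their own pace and stop on an object; the grip force is fixed at half the most. Time passes only in rows, so rows that do not move let the fingers close. It gives the time, the measured TCP pose, the force and the opening at its end, in the units of the state.
- get_obs(): the state, without advancing time (a new reading comes with each control period).
- snapshot(name): name is "scene" or "top" or "wrist"; returns the picture (384x512x3 uint8, blue, green, red); there is no depth.
- camera_params(name): a dict with "intrinsics" (3x3 intrinsics, pixels), "extrinsics" (4x4, takes a point from world to camera coordinates); the wrist camera has in their place "mount" (4x4, takes a point from camera to tool coordinates, whose origin is the TCP and whose axes are the flange's). Camera axes: x right, y up, looking along -z (the intrinsics and any distortion apply to the point x, -y, -z); pixel columns grow to the right and rows downward; lengths in mm; the calibration is good to about 2 mm. The wrist camera is an equidistant fisheye: a pixel r from the principal point sees the ray r / f radians off the axis. A picture is of the moment at which its call begins: read the wrist's pose just before it. camera_params takes no time and is no camera call.
- finish_job(): hands the job in, once; it reports no verdict.
The state is a dict: "t": time; "joints": joint angles; "joint_velocities": joint speeds; "tau": joint torques, N m; "tcp_pos": TCP position; "orientation": TCP orientation; "wrist_force": force on the tool from outside, world axes, zero at the start; "torque": the same for the moment, N m; "gripper_width": opening from 0.0 (shut) to 1.0 (fully open).
Only numpy, scipy, OpenCV 4.12 (cv2) and the standard library are available. Lean on these libraries where they do the work, as an engineer would, in place of code of your own. Each camera call takes 0.05 s, during which the arm holds its last target.

TASK

The empty beer lines are about to be connected to fresh kegs, and one of the four taps on the font has been left open, its wooden handle leaning forward. Push that handle gently back upright with the fingertips, without gripping it, until the tap is fully shut, then draw the hand clear. Do not touch the other three taps, and leave the glasses, bottles and everything else on the bar where they stand.

Things in the scene. Friction and masses are not known exactly. Their poses are not given: they have to be found in the camera images.
- font: Steel draft font, fixed: a level round beam (76 mm diameter, 540 mm long, along its y, axis 195 mm above the counter) on two columns, with a drip tray in front (530 mm wide, from 60 to 210 mm in front of the origin, top 20 mm high). Origin on the counter under the middle of the beam; x points level away from the robot, z up. Its place and yaw (up to 0.2 rad) change from start to start.
- tap_a: One of four like beer taps 100 mm apart along the front of the beam; which place it has changes from start to start. Fixed. Origin on the pivot axis of its lever, 212 mm above the counter, 75 mm in front of the beam axis; x level away from the robot (from the handle front to its back), y along the beam, z up. Its spout hangs to 95 mm under the pivot, 37 mm in front of it.
- lever_a (a joint): The lever of tap_a in rad: 0 is shut (handle upright, against its hard stop); it grows as the handle is pulled towards the robot, to 0.7 wide open. It stays where it is left; some 2 to 4 N on the upper half of the handle moves it. At the stop the handle, screwed on over a rubber washer, gives about 5 mm per 10 N and springs back.
- handle_a_top (a point): Centre of the top face of tap_a's handle, 133 mm from the pivot along the lever. The handle is a straight wooden barrel stave 38 mm wide (along y), 16 mm thick (along x) and 95 mm tall, ending here, on a steel ferrule; upright, its top is 345 mm above the counter and its front face lies 8 mm in front of the pivot.
- tap_b: One of four like beer taps 100 mm apart along the front of the beam; which place it has changes from start to start. Fixed. Origin on the pivot axis of its lever, 212 mm above the counter, 75 mm in front of the beam axis; x level away from the robot (from the handle front to its back), y along the beam, z up. Its spout hangs to 95 mm under the pivot, 37 mm in front of it.
- lever_b (a joint): The lever of tap_b in rad: 0 is shut (handle upright, against its hard stop); it grows as the handle is pulled towards the robot, to 0.7 wide open. It stays where it is left; some 2 to 4 N on the upper half of the handle moves it. At the stop the handle, screwed on over a rubber washer, gives about 5 mm per 10 N and springs back.
- handle_b_top (a point): Centre of the top face of tap_b's handle, 133 mm from the pivot along the lever. The handle is a straight wooden barrel stave 38 mm wide (along y), 16 mm thick (along x) and 95 mm tall, ending here, on a steel ferrule; upright, its top is 345 mm above the counter and its front face lies 8 mm in front of the pivot.
- tap_c: One of four like beer taps 100 mm apart along the front of the beam; which place it has changes from start to start. Fixed. Origin on the pivot axis of its lever, 212 mm above the counter, 75 mm in front of the beam axis; x level away from the robot (from the handle front to its back), y along the beam, z up. Its spout hangs to 95 mm under the pivot, 37 mm in front of it.
- lever_c (a joint): The lever of tap_c in rad: 0 is shut (handle upright, against its hard stop); it grows as the handle is pulled towards the robot, to 0.7 wide open. It stays where it is left; some 2 to 4 N on the upper half of the handle moves it. At the stop the handle, screwed on over a rubber washer, gives about 5 mm per 10 N and springs back.
- handle_c_top (a point): Centre of the top face of tap_c's handle, 133 mm from the pivot along the lever. The handle is a straight wooden barrel stave 38 mm wide (along y), 16 mm thick (along x) and 95 mm tall, ending here, on a steel ferrule; upright, its top is 345 mm above the counter and its front face lies 8 mm in front of the pivot.
- tap_d: One of four like beer taps 100 mm apart along the front of the beam; which place it has changes from start to start. Fixed. Origin on the pivot axis of its lever, 212 mm above the counter, 75 mm in front of the beam axis; x level away from the robot (from the handle front to its back), y along the beam, z up. Its spout hangs to 95 mm under the pivot, 37 mm in front of it.
- lever_d (a joint): The lever of tap_d in rad: 0 is shut (handle upright, against its hard stop); it grows as the handle is pulled towards the robot, to 0.7 wide open. It stays where it is left; some 2 to 4 N on the upper half of the handle moves it. At the stop the handle, screwed on over a rubber washer, gives about 5 mm per 10 N and springs back.
- handle_d_top (a point): Centre of the top face of tap_d's handle, 133 mm from the pivot along the lever. The handle is a straight wooden barrel stave 38 mm wide (along y), 16 mm thick (along x) and 95 mm tall, ending here, on a steel ferrule; upright, its top is 345 mm above the counter and its front face lies 8 mm in front of the pivot.
- glass_1: A clear tasting glass, 61 mm across the rim and 88 mm tall, standing loose and empty on the drip tray. Origin at the centre of its underside.
- glass_2: A clear tasting glass, 61 mm across the rim and 88 mm tall, standing loose and empty on the drip tray. Origin at the centre of its underside.
- glass_3: A clear tasting glass, 61 mm across the rim and 88 mm tall, standing loose and empty on the drip tray. Origin at the centre of its underside.
- growler: Amber glass jug, 120 mm diameter, 256 mm tall, loose on the counter to the robot's left. Origin at the centre of its underside.
- bottle_1: Green corked bottle, 86 mm diameter, 298 mm tall, loose on the counter to the left of the font. Origin at the centre of its underside.
- bottle_2: Green corked bottle like bottle_1, to the right of the font.
- flight_board: Wooden tasting board, 95 x 360 x 18 mm (long side along its y), lying loose on the counter to the right of the font. Origin at the centre of its underside.
Things that resemble listed ones, but are neither listed nor needed, are in the scene too. Leave any turquoise or yellow look-alike of the glass_3 alone.

How it is judged:
By the outcome, as a careful person would: the job done as asked, in the order asked, and still so for the second after the job is handed in, with the robot touching nothing.
It also fails if it takes over 32 s, if anything falls off the work surface, if the arm or the gripper's body presses on something with over 40 N, if the wrist force passes 120 N, or if a joint passes its speed limit or range.

## Working session

There is one attempt and no reset: what is moved stays moved. The work goes in short steps, Python scripts to look and compute and a tool call to move; the robot and the scene stay as the last step left them, time stands still between calls to the robot, and variables do not carry over. Pictures are saved under pics/ and viewed, and the job is handed in when it is done.

Besides the shell and the picture viewer there is one more tool, called after ">>>" as name(argument=value, ...) on one line, values as JSON. jog_arm: Moves the arm, as the interface text tells. Its arguments: {"type":"object","properties":{"steps":{"type":"array"},"jaw":{"type":"number"}},"required":["steps"]}

```bash
mkdir -p pics
python3 - <<'E'
from rig import *
import rig,cv2,numpy as np
print(get_obs()); print(grip_point_offset)
for n in ["scene","top","wrist"]:
    print(n,camera_params(n))
for n in ["scene","top"]:
    cv2.imwrite(f"pics/{n}0.png",snapshot(n))
E
```

```text
{'t': 0.0, 'joints': array([-1.29228187e+00,  3.79421770e-01,  1.73480991e+00, -1.98175408e-05,
        1.02851362e+00, -3.32678131e-02]), 'joint_velocities': array([ 6.61152527e-04, -8.32926972e-04, -4.96228375e-04, -2.47704036e-04,
        2.25221208e-04,  8.00349040e-05]), 'tau': array([-2.42148446e-03, -7.63718390e+01, -4.34372091e+01,  6.50807843e-02,
        4.25115286e-02, -6.91521404e-05]), 'tcp_pos': array([ 214.6246625 , -665.84295738,  213.26459789]), 'orientation': array([-5.70957728e-04,  9.87872606e-01,  1.55265522e-01, -7.89141998e-05]), 'wrist_force': array([ 1.02675728, -0.26606807,  0.15841029]), 'torque': array([-0.04518502, -0.03576974,  0.01161395]), 'gripper_width': 1.00150208705442}
18.8
scene {'intrinsics': array([[370.81189516,   0.        , 250.84496643],
       [  0.        , 370.81189516, 190.32298807],
       [  0.        ,   0.        ,   1.        ]]), 'extrinsics': array([[ 7.96515186e-01,  6.04525123e-01, -1.06270530e-02,
        -4.20757379e+02],
       [-5.07721513e-01,  6.78305081e-01,  5.31150715e-01,
         1.33825971e+02],
       [ 3.28302335e
[... 508 characters left out ...]
,
       [-1.20582126e-01,  1.04185430e-02,  9.92648681e-01,
        -1.51452978e+03],
       [ 0.00000000e+00,  0.00000000e+00,  0.00000000e+00,
         1.00000000e+00]])}
wrist {'intrinsics': array([[297.31863964,   0.        , 258.93409387],
       [  0.        , 297.31863964, 190.67421986],
       [  0.        ,   0.        ,   1.        ]]), 'mount': array([[-3.71865008e-05,  9.58762568e-01,  2.84208263e-01,
         8.07186243e+01],
       [ 9.99999890e-01,  1.68479003e-04, -4.37513195e-04,
         1.25788843e+00],
       [-4.67354399e-04,  2.84208216e-01, -9.58762469e-01,
        -1.70140402e+02],
       [ 0.00000000e+00,  0.00000000e+00,  0.00000000e+00,
         1.00000000e+00]])}
```

View pics/scene0.png

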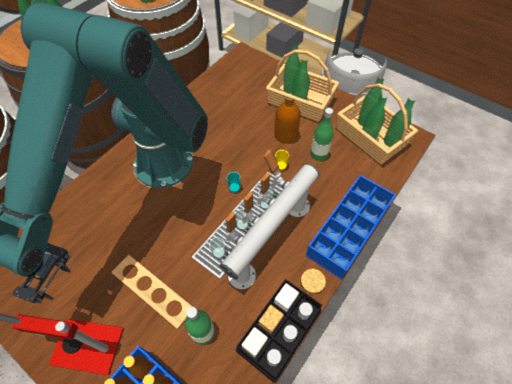

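View pics/top0.png

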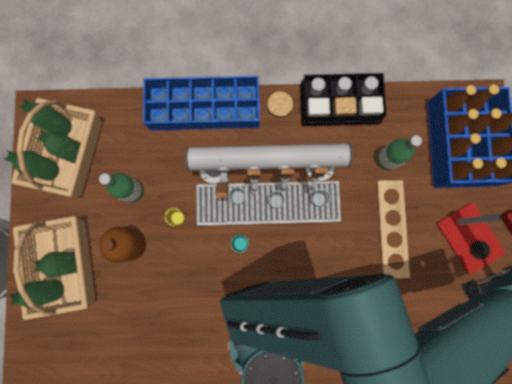

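The leftmost tap (top view around (221,190)) seems to lean forward. I'll zoom in to check.

Run:
```python
import cv2
a=cv2.imread("pics/top0.png")[130:240,170:370]; cv2.imwrite("pics/top0z.png",cv2.resize(a,None,fx=4,fy=4,interpolation=cv2.INTER_CUBIC))
a=cv2.imread("pics/scene0.png")[135:295,180:330]; cv2.imwrite("pics/scene0z.png",cv2.resize(a,None,fx=3.7,fy=3.7,interpolation=cv2.INTER_CUBIC))
```

```text
(no output)
```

View pics/top0z.png

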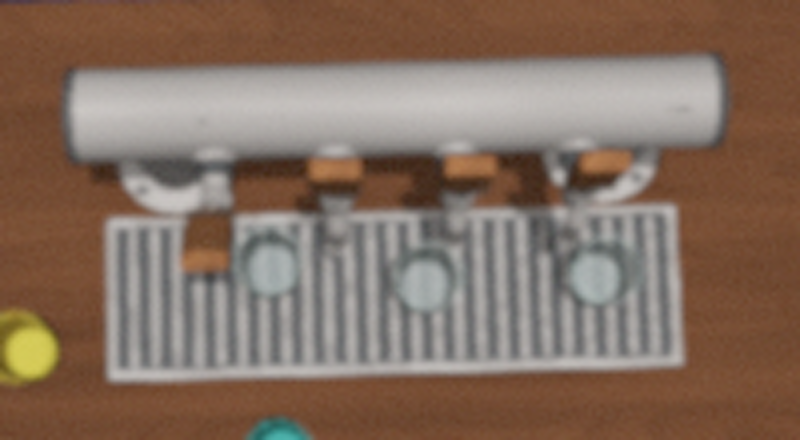

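View pics/scene0z.png

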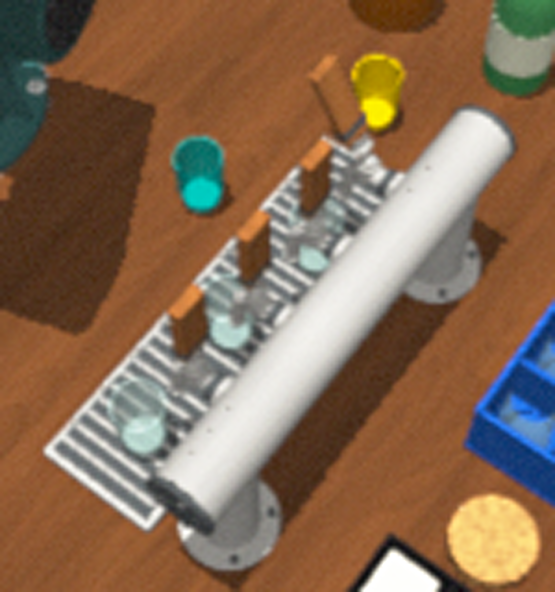

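```bash
cat > h.py <<'E'
import numpy as np, cv2
from rig import *
from scipy.optimize import least_squares
def proj(n,P):
    c=camera_params(n);K,E=c["intrinsics"],c["extrinsics"]
    p=np.atleast_2d(P)@E[:3,:3].T+E[:3,3]
    q=np.c_[p[:,0],-p[:,1],-p[:,2]]@K.T
    return q[:,:2]/q[:,2:]
def inter(n,uv,z):
    c=camera_params(n);K,E=c["intrinsics"],c["extrinsics"]
    d=np.linalg.inv(K)@[uv[0],uv[1],1]; d=np.array([d[0],-d[1],-d[2]])
    C=-E[:3,:3].T@E[:3,3]; w=E[:3,:3].T@d
    return C+w*(z-C[2])/w[2]
def W(p,L):
    x,y,a=p; L=np.atleast_2d(L); c,s=np.cos(a),np.sin(a)
    return np.c_[x+c*L[:,0]-s*L[:,1],y+s*L[:,0]+c*L[:,1],L[:,2]]
def handle(yb,q):  # corner points of the handle in font frame
    o=[]
    for r in (38,133):
        for dx in(-8,8):
            for dy in(-19,19):
                o.append([-75-r*np.sin(q)+dx*np.cos(q),yb+dy,212+r*np.cos(q)+dx*np.sin(q)])
    return np.array(o)
E
python3 - <<'E'
from h import *
o=np.array([170,130]); z=np.array([[107,218],[673,206],[682,362],[110,380]])/4+o
tray=np.array([[-60,265,20],[-60,-265,20],[-210,-265,20],[-210,265,20]])
os=np.array([180,135]); zs=np.array([[45,452],[150,526]])/3.7+os
# scene: (45,452)=front right corner ; (150,526)=back right
def f(p):
    return np.r_[(proj("top",W(p,tray))-z).ravel(),(proj("scene",W(p,tray[[2,1]]))-zs).ravel()]
s=least_squares(f,[800,0,0]);print(s.x,s.fun.round(1))
pt=np.array([[205,261]])/4+o   # open handle top
print("top open",inter("top",pt[0],320),)
top_f=np.array([[183,272],[227,270],[183,250],[227,250]])/4+o
sc=np.array([[310,72],[335,57]])/3.7+os
def g(v):
    H=handle(v[1],v[0])
    H=W(s.x,H)
    return H
for q in (.3,.4,.5,.6,.7):
    H=W(s.x,handle(150,q)); print(q,((proj("top",H[4:])-o)*4).round(0).tolist(),((proj("scene",H[4:])-os)*3.7).round(0).tolist())
for yb in (50,-50,-150):
    H=W(s.x,handle(yb,0)); print(yb,((proj("top",H[4:])-o)*4).round(0).tolist(),((proj("scene",H[4:])-os)*3.7).round(0).tolist())
E
```

```text
[ 6.43682196e+02 -1.40557492e+01  6.89841697e-03] [-0.7  0.1  0.2 -1.8  0.3 -0.5 -0.7  0.  -1.3 -1.2 -1.1  0.2]
top open [503.66432765 133.86692641 320.        ]
0.3 [[227.0, 235.0], [175.0, 236.0], [226.0, 213.0], [174.0, 215.0]] [[323.0, 78.0], [344.0, 54.0], [335.0, 82.0], [357.0, 58.0]]
0.4 [[228.0, 252.0], [176.0, 254.0], [227.0, 231.0], [175.0, 233.0]] [[313.0, 76.0], [334.0, 52.0], [325.0, 79.0], [346.0, 55.0]]
0.5 [[229.0, 268.0], [178.0, 270.0], [228.0, 248.0], [176.0, 250.0]] [[303.0, 74.0], [325.0, 50.0], [315.0, 76.0], [336.0, 52.0]]
0.6 [[230.0, 284.0], [179.0, 286.0], [229.0, 265.0], [177.0, 267.0]] [[294.0, 74.0], [316.0, 50.0], [305.0, 74.0], [327.0, 51.0]]
0.7 [[231.0, 299.0], [180.0, 300.0], [230.0, 281.0], [179.0, 283.0]] [[286.0, 74.0], [308.0, 51.0], [296.0, 74.0], [318.0, 50.0]]
50 [[360.0, 176.0], [309.0, 178.0], [360.0, 155.0], [308.0, 156.0]] [[295.0, 159.0], [318.0, 133.0], [309.0, 167.0], [332.0, 141.0]]
-50 [[496.0, 171.0], [445.0, 173.0], [495.0, 150.0], [444.0, 152.0]] [[232.0, 231.0], [257.0, 203.0], [246.0, 240.0], [270.0, 212.0]]
-150 [[631.0, 167.0], [580.0, 169.0], [630.0, 146.0], [579.0, 147.0]] [[164.0, 308.0], [190.0, 278.0], [178.0, 318.0], [204.0, 287.0]]
```

The open lever is the leftmost, at about 0.5 rad, with its handle top near (504, 136, 329). First I raise the hand, shut the fingers and square the tool to the font.

>>> jog_arm(steps=[0,0,-0.05,8.8,0,0,-0.05,8.8,0,0,-0.05,0,0,0,-0.05,0,0,0,-0.04,0,0,0,0,0], jaw=1)

```text
t: 0.85
tcp_pos: [214.4, -665.1, 458.0]
orientation: [-0.003, 1.0, -0.003, -0.001]
wrist_force: [-0.1, -0.8, -0.4]
gripper_width: 0.373
```

>>> jog_arm(steps=[0.04,-0.04,0,-0.8,0.04,-0.045,0,0,0.04,-0.045,0,0,0.04,-0.045,0,0,0.04,-0.045,0,0,0.02,-0.055,0,0,0,-0.06,0,0,0,-0.06,0,0,0,-0.06,0,0,0,-0.06,0,0])

```text
t: 2.1
tcp_pos: [433.9, -133.7, 448.8]
orientation: [-0.009, 1.0, 0.002, -0.007]
wrist_force: [1.7, 0.6, -0.4]
gripper_width: 0.009
```

>>> jog_arm(steps=[0,-0.055,0,0,0,-0.055,0,0,0,-0.055,0,0,0,-0.05,0,0,0,-0.035,0,0,0,-0.015,0,0,0,0,0,0])

```text
t: 2.98
tcp_pos: [428.3, 142.1, 446.3]
orientation: [-0.009, 1.0, 0.004, -0.011]
wrist_force: [-1.0, -0.1, 0.7]
gripper_width: 0.006
```

Run:
```python
from h import *
o=get_obs();print(o['tcp_pos'],o['orientation'],o['wrist_force'],o['t'])
for n in ["wrist","top","scene"]: cv2.imwrite(f"pics/{n}1.png",snapshot(n))
```

```text
[428.29237511 142.11035893 446.32672832] [-0.00904793  0.99988931  0.00363278 -0.01123827] [-0.96168924 -0.05252126  0.65940273] 2.975
```

View pics/wrist1.png

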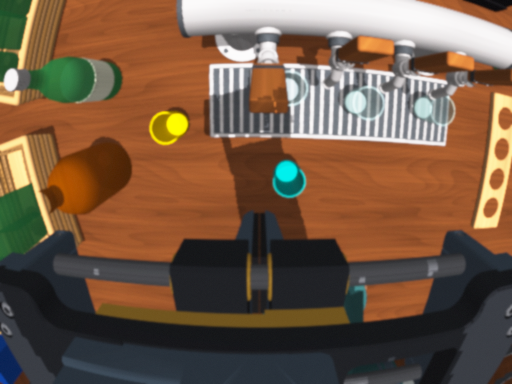

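View pics/scene1.png

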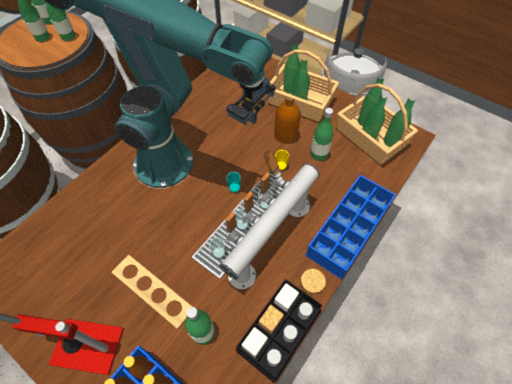

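The wrist view shows the open handle, top edge at about (251–287, 110), directly ahead of the closed fingertips at (259,215). I'll measure its y from this view.

```bash
cat >> h.py <<'E'
from scipy.spatial.transform import Rotation as Ro
def wproj(P,pos,quat):
    c=camera_params("wrist");K,M=c["intrinsics"],c["mount"]
    R=Ro.from_quat(np.roll(quat,-1)).as_matrix()
    t=(np.atleast_2d(P)-pos)@R
    p=(t-M[:3,3])@np.linalg.inv(M[:3,:3]).T
    d=np.c_[p[:,0],-p[:,1],-p[:,2]]
    rr=np.hypot(d[:,0],d[:,1]);th=np.arctan2(rr,d[:,2])
    return np.c_[K[0,2]+K[0,0]*th*d[:,0]/rr,K[1,2]+K[1,1]*th*d[:,1]/rr]
E
python3 - <<'E'
from h import *
a=cv2.imread("pics/wrist1.png")[20:140,190:350]; cv2.imwrite("pics/wrist1z.png",cv2.resize(a,None,fx=5,fy=5,interpolation=cv2.INTER_CUBIC))
pos=np.array([428.29,142.11,446.33]);q=[-0.00904793,0.99988931,0.00363278,-0.01123827]
f=[643.68,-14.06,.0069]
for l in(.4,.5,.6): print(l,((wproj(W(f,handle(150,l)),pos,q)-[190,20])*5).round(0).tolist())
E
```

```text
0.4 [[463.0, 264.0], [308.0, 263.0], [465.0, 202.0], [307.0, 202.0], [491.0, 418.0], [289.0, 417.0], [494.0, 340.0], [286.0, 339.0]]
0.5 [[463.0, 277.0], [308.0, 276.0], [465.0, 218.0], [307.0, 217.0], [487.0, 477.0], [291.0, 476.0], [491.0, 406.0], [288.0, 404.0]]
0.6 [[462.0, 289.0], [309.0, 288.0], [465.0, 233.0], [307.0, 232.0], [483.0, 529.0], [293.0, 528.0], [488.0, 466.0], [290.0, 465.0]]
```

View pics/wrist1z.png

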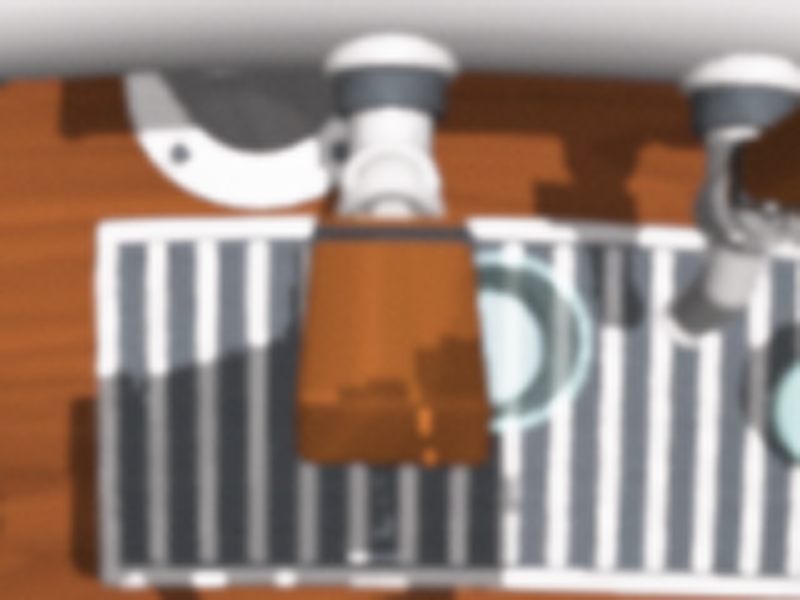

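Wrist view agrees with the model: lever ≈ 0.48 rad, handle centre y ≈ 135, front top edge x ≈ 499, z ≈ 326. Descending in front of it.

>>> jog_arm(steps=[0.004,0.004,0.03,0,0.003,0.003,0.03,0,0.002,0.002,0.03,0,0.002,0,0.03,0,0,0,0.02,0,0,0,0,0])

```text
t: 3.88
tcp_pos: [438.3, 127.7, 303.3]
orientation: [-0.009, 1.0, -0.002, -0.009]
wrist_force: [-0.4, 0.4, 0.7]
gripper_width: 0.006
```

>>> jog_arm(steps=[0.006,-0.004,0,-0.6,0.008,-0.003,0,0,0.008,0,0,0,0.006,0,0,0,0.005,0,0,0,0,0,0,0])

```text
t: 4.62
tcp_pos: [475.7, 134.8, 306.0]
orientation: [-0.01, 1.0, 0.003, -0.007]
wrist_force: [-0.1, -0.0, -0.3]
gripper_width: 0.007
```

Run:
```python
from h import *
o=get_obs();print(o['tcp_pos'],o['orientation'],o['wrist_force'],o['t'])
cv2.imwrite("pics/wrist2.png",snapshot("wrist"))
```

```text
[475.65751383 134.84328197 305.96330597] [-0.0095721   0.99992286  0.00286159 -0.00737922] [-0.14104732 -0.01259224 -0.30402494] 4.625
```

View pics/wrist2.png

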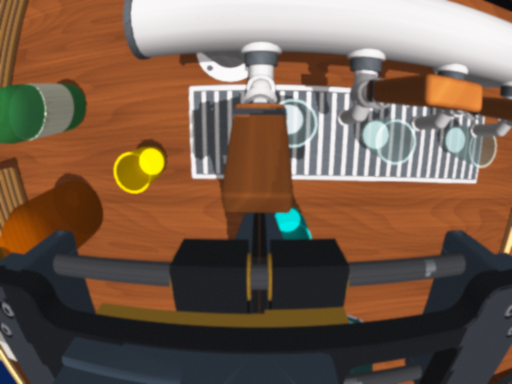

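The handle is centred on the fingertips with a gap ahead. Pushing gently.

>>> jog_arm(steps=[0.005,0,0,0,0.005,0,0,0,0.005,0,0,0,0.005,0,0,0,0.005,0,0,0])

```text
t: 5.3
tcp_pos: [501.1, 135.0, 305.6]
orientation: [-0.01, 1.0, 0.003, -0.008]
wrist_force: [-3.8, -0.2, 2.1]
gripper_width: 0.009
```

>>> jog_arm(steps=[0.005,0,0,0,0.005,0,0,0,0.005,0,0,0,0.005,0,0,0,0.005,0,0,0])

```text
t: 5.92
tcp_pos: [528.1, 135.2, 305.1]
orientation: [-0.01, 1.0, 0.003, -0.008]
wrist_force: [-1.9, -0.6, 1.0]
gripper_width: 0.006
```

>>> jog_arm(steps=[0.004,0,0,0,0.004,0,0,0,0.003,0,0,0,0,0,0,0])

```text
t: 6.42
tcp_pos: [540.3, 135.2, 304.8]
orientation: [-0.01, 1.0, 0.003, -0.008]
wrist_force: [-1.5, 0.2, 2.1]
gripper_width: 0.004
```

>>> jog_arm(steps=[0.002,0,0,0,0.002,0,0,0,0,0,0,0])

```text
t: 6.8
tcp_pos: [544.4, 135.2, 304.8]
orientation: [-0.01, 1.0, 0.003, -0.008]
wrist_force: [-3.0, -1.3, 0.7]
gripper_width: 0.006
```

>>> jog_arm(steps=[0.002,0,0,0,0.001,0,0,0,0,0,0,0])

```text
t: 7.18
tcp_pos: [546.7, 135.2, 304.8]
orientation: [-0.009, 1.0, 0.003, -0.009]
wrist_force: [-5.5, -0.4, 4.5]
gripper_width: 0.004
```

>>> jog_arm(steps=[0.002,0,0,0,0,0,0,0])

```text
t: 7.42
tcp_pos: [547.7, 135.3, 304.9]
orientation: [-0.009, 1.0, 0.003, -0.01]
wrist_force: [-7.6, 0.6, 5.0]
gripper_width: 0.006
```

>>> jog_arm(steps=[0.001,0,0,0,0,0,0,0])

```text
t: 7.68
tcp_pos: [547.6, 135.3, 305.0]
orientation: [-0.009, 1.0, 0.003, -0.012]
wrist_force: [-6.8, -0.1, 4.7]
gripper_width: 0.005
```

>>> jog_arm(steps=[0.003,0,0,0,0.002,0,0,0,0,0,0,0])

```text
t: 8.05
tcp_pos: [549.8, 135.3, 305.1]
orientation: [-0.009, 1.0, 0.003, -0.016]
wrist_force: [-12.0, -1.0, 9.5]
gripper_width: 0.008
```

It is clearly at the stop: force rises about 2 N/mm. Backing off straight.

>>> jog_arm(steps=[-0.004,0,0,0,-0.006,0,0,0,-0.015,0,0,0,-0.025,0,0,0,-0.03,0,0,0,-0.025,0,-0.02,0,0,0,-0.05,0,0,0,-0.05,0,0,0,-0.03,0,0,0,0,0])

```text
t: 9.3
tcp_pos: [440.9, 131.4, 462.1]
orientation: [-0.009, 1.0, 0.003, -0.015]
wrist_force: [0.1, 1.0, -0.3]
gripper_width: 0.002
```

Run:
```python
from h import *
o=get_obs();print(o['tcp_pos'],o['orientation'].tolist(),o['wrist_force'],o['t'])
w=snapshot("wrist");cv2.imwrite("pics/wrist3.png",w)
s=snapshot("scene");cv2.imwrite("pics/scene3z.png",cv2.resize(s[135:295,180:330],None,fx=3.7,fy=3.7,interpolation=cv2.INTER_CUBIC))
cv2.imwrite("pics/wrist3z.png",cv2.resize(w[0:140,190:350],None,fx=4,fy=4,interpolation=cv2.INTER_CUBIC))
f=[643.68,-14.06,.0069]
for b,l in((150,0),(150,.05),(150,.1),(50,0)): print(b,l,((wproj(W(f,handle(b,l)),o['tcp_pos'],o['orientation'])-[190,0])*4).round(0).tolist())
```

```text
[440.85840028 131.37332911 462.08896242] [-0.009251786797261735, 0.9998402956758207, 0.0032908387117926373, -0.014931777004706636] [ 0.13548762  1.00765073 -0.27856681] 9.3
150 0 [[335.0, 283.0], [213.0, 283.0], [335.0, 233.0], [213.0, 234.0], [347.0, 249.0], [185.0, 250.0], [347.0, 184.0], [184.0, 185.0]]
150 0.05 [[334.0, 289.0], [213.0, 289.0], [335.0, 239.0], [213.0, 240.0], [347.0, 277.0], [185.0, 278.0], [347.0, 211.0], [184.0, 212.0]]
150 0.1 [[334.0, 295.0], [213.0, 295.0], [335.0, 245.0], [213.0, 245.0], [347.0, 304.0], [185.0, 305.0], [347.0, 238.0], [184.0, 239.0]]
50 0 [[645.0, 297.0], [530.0, 289.0], [646.0, 249.0], [531.0, 240.0], [752.0, 274.0], [606.0, 261.0], [753.0, 212.0], [606.0, 197.0]]
```

View pics/wrist3z.png

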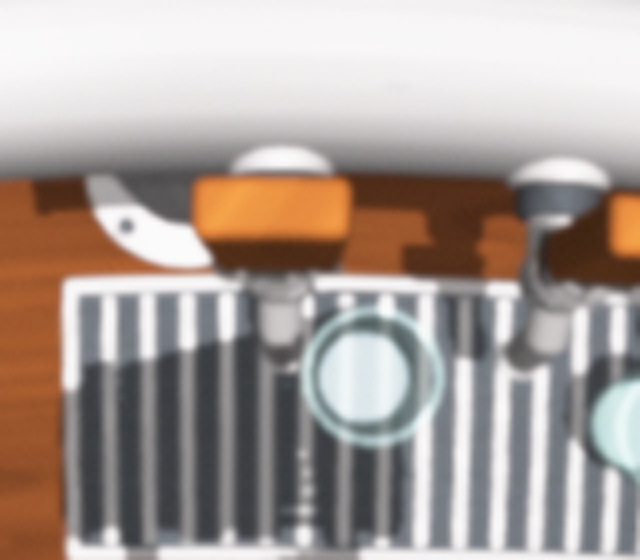

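View pics/scene3z.png

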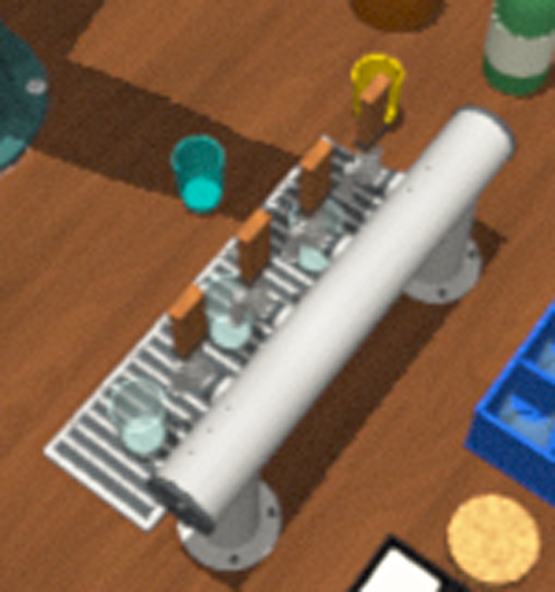

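The handle now stands upright, in line with the other three. Its top face spans rows 178–238 in the zoomed wrist view; the model for 0 rad gives 184–249. The other handles and the glasses are unmoved. Handing in.

```bash
python3 -c "
from rig import *
print(finish_job())"
```

```text
the job is handed in; nothing more can be done
None
```

I pushed the leftmost tap's handle, the one leaning about 0.48 rad, back upright with closed fingertips and without gripping it. It reached its stop at about 12 N forward force. I then backed the hand straight out and lifted it clear, and handed in at 9.4 s.

- **Stop reached:** near the end the force climbed about 2 N per mm, which matches the rubber washer at the hard stop.
- **Handle position:** in the last wrist and scene pictures the handle is upright and in line with the other three. The wrist picture sits 2–3 mm from the model of a shut lever, on the shut side, which is within what I can measure.
- **Everything else:** the other taps and the tray glasses look unmoved in those pictures. I did not re-check the growler, the bottles or the flight board after the push.
- **Clear of contact:** the wrist force after withdrawing was about 1 N, which is noise.
- **One oddity:** the upward force reached 9.5 N during the last press. I took this as friction along the handle.

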